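# Close and zero the bench thickness gauge

## Task

Zero the bench thickness gauge with its jaws closed and empty: first draw the leftover aluminium test bar out of the jaws and lay it flat in the open shallow tray. Then push the gauge's lever down until the detent holds it there by itself, press the small recessed zero button fully in with the stylus (never with the fingers, and not before the lever is latched), and stand the stylus back in its holder. Leave the lever latched and do not disturb the loose things standing about.

Things in the scene. Friction and masses are not known exactly. Their poses are not given: they have to be found in the camera images.
- gauge: Bench thickness gauge, fixed. Origin on the bench under the middle of its jaws; x to its rear, y to its left, z up (mm, this frame). Grey base x -120..80, y -55..55, 20 high. Column x 40..80, y -22..22. White head x -20..80, y -20..20, z 100..150, lever and detent brackets on it up to z 180, y -22..38. Black readout pod on its right: x -113..2, y -118..-52, top z 35
- jaw (a point): Middle of the top of the steel specimen table (40 in gauge x, 100 in gauge y), 34 mm above the bench; axes as the gauge's. A round foot (22 across) on a spindle hangs over it, its underside 22 mm above it while the lever is up, down on it when latched; the lever drives the foot, so a bar left in the jaws stops the lever
- lever (a joint): Lever angle: 0 up (it springs back if let go early), detent snaps at 0.36 to 0.46; latched it rests at about 0.51 by itself (stop at 0.56). Pivot axis along gauge y through gauge x 45, z 165 mm; the arm points to the gauge's front (-x), 0.40 rad above level at 0, 0.12 rad below level when latched. The paddle needs about 3 to 8 N
- paddle (a point): Middle of the upper face of the black paddle (44 along the arm, 36 wide, 12 thick) at the lever's front end, 180 mm from the pivot. About 240 mm above the bench when up, 150 when latched; x axis along the arm, towards the pivot
- zero (a joint): Travel of the zero button: 0 out, 0.004 m fully in (about 4 N)
- zero_mouth (a point): Centre of the mouth of the round recess (14 mm across) over the zero button, in the pod's top face, 35 mm above the bench. The 12 mm button's face lies 6 mm below it and moves straight down 4 mm
- coupon: Aluminium test bar of dog-bone shape, 150 long (its y axis), 8 thick, 20 wide over the 45 mm long end tabs, 12 wide at the waist, 60 g. Origin: centre of its underside. It lies on the gauge's table under the foot, across the gauge, sticking out far on the gauge's left (+y) side
- tray: Open shallow blue tray, fixed: 200 (x) by 110 (y) by 30 high outside, walls and floor 4 thick. Origin: centre of its underside
- holder: Grey stylus holder block, fixed, 60 x 60 x 60, with a 16 mm wide, 56 mm deep upright hole in the middle of its top. Origin: centre of its underside
- stylus: Stylus standing upright in the holder, 125 long, 40 g. Origin: middle of its tip face; z axis along it towards the handle. Tip 6 thick for 18 mm, widening to an 11 mm shaft, collar 26 across at 52..56 mm (it rests on the holder's top), black round handle 14 thick from 56 to 125 mm
- jar: Bystander: small amber jar, 44 across, 58 high, near the lever's left. Origin: centre of underside
- carton: Bystander: small cardboard carton 55 x 45 x 45 high, behind the gauge's left side. Origin: centre of underside
- tape: Bystander: roll of paper tape, 60 across, 22 high, lying flat behind the pod. Origin: centre of underside
- driver: Bystander: screwdriver 150 long lying on the bench to the right of and below the raised lever. Origin about its middle
- can: Bystander: aluminium can 52 across, 180 high, at the back left. Origin: centre of underside
- bottle: Bystander: clear bottle 80 across, 190 high, at the back right. Origin: centre of underside
Things that resemble listed ones, but are neither listed nor needed, are in the scene too. Leave any green look-alike of the stylus alone. Several things have the shape of the tray; the one meant has the colours described above.

How it is judged (in metres and radians):
On the way, in this order (a step that is already met when the one before it is completed fails the run):
1. the test bar lies flat in the tray, let go (x of coupon in the frame of tray between -0.1 and 0.1 m and y of coupon in the frame of tray between -0.055 and 0.055 m and z of coupon in the frame of tray below 0.012 m and angle between coupon's own z axis and vertical below 0.08 rad and linear speed of coupon below 0.03 m/s and contact force between coupon and the fingers below 0.3 N), for 0.2 s.
2. the lever is latched down with nothing pressing it (value of joint lever above 0.49 rad and contact force between lever and the arm below 0.3 N and contact force between lever and the fingers below 0.3 N), for 0.3 s.
3. the zero button is fully in, pressed by the stylus, with the lever latched (value of joint zero above 0.003 m and contact force between stylus and zero above 1 N and value of joint lever above 0.49 rad), for 0.1 s.
At the end, for the whole second after the job is handed in: The lever stays latched (beyond 0.49 rad), the zero button is out again, the test bar lies flat inside the tray (underside within 12 mm of its base, tilt under 0.08 rad), and the stylus stands in its holder with its collar down on the top (within 6 mm) and upright within 0.12 rad, at rest (all of step 1 and value of joint lever above 0.49 rad and value of joint zero below 0.0015 m and horizontal distance between stylus and holder below 0.007 m and z of stylus in the frame of holder between 0.003 and 0.014 m and angle between stylus's own z axis and vertical below 0.12 rad and linear speed of stylus below 0.03 m/s); the robot touches nothing.
It fails at once if a finger or the arm presses the zero button (contact force between zero and the fingers above 0.5 N or contact force between zero and the arm above 0.5 N).
It fails at once if the zero button is pressed while the lever is not latched (value of joint zero above 0.002 m and not (value of joint lever above 0.49 rad)).
It fails at once if a bystander is shoved more than 25 mm or knocked over (distance of any of jar, carton, tape, driver, can, bottle from where it was at the start of the episode above 0.025 m or angle between any of jar, carton, tape, can, bottle's own z axis and vertical above 0.4 rad).
It also fails if it takes over 72 s, if anything falls off the work surface, if the arm or the gripper's body presses on something with over 40 N, if the wrist force passes 120 N, or if a joint passes its speed limit or range.

## Robot

A 6-joint arm with a two-finger parallel gripper is mounted at the origin on the work surface. World frame = base frame: x ahead of the robot, y to its left, z up, the work surface at z = 0. Lengths are in mm, angles in rad, forces in N, time in s.
With the tool pointing down it reaches from about 350 to 875 mm from the base axis. Payload 15.5 kg.
Tool frame: the origin (TCP) lies midway between the tips of the shut fingers; the grasp point (between the pads) lies r.grip_point_offset behind it (r.grip_point_offset is the distance from the TCP to the grasp point, in mm); y points along the fingers, x is the direction in which the jaws open and shut, and the axes are right-handed (so a half turn about y gives the same grasp; the last joint's range is limited). The gripper opens to 85 mm and grips with 20 to 120 N. Pads are 22 mm wide; open, the fingers measure 114 mm over their backs; the gripper's body (76 mm by 85 mm) begins 54 mm behind the grasp point. The pads swing forward as they close: fully open they stand 13 mm farther back than shut.
Start: joints at [1.087, 0.494, 1.345, -0, 1.302, -0.096], TCP at [236.341, 578.593, 231.277] pointing down, gripper open.
Joint ranges: [-2.91, 2.91], [-0.82, 2.16], [0.22, 2.67], [-1.22, 4.37], [0.12, 2.79], [-3.08, 3.08]. Speed limits (rad/s): [1.89, 1.89, 2.57, 3.01, 3.01, 3.01].

## Interface

Orientations are given as a rotation vector (axis times angle).
In Python, from station import r gives the robot as it stands. The module is installed in compiled form; this text tells all that it offers.
- The arm moves only by the tool step_arm, never from a script. Its argument "steps" is one flat list of numbers, 7 for each row, row after row: the turn, a rotation vector about the tool's x, y, z in rad, then the shift along the tool's x, y, z in mm, then the finger opening in mm, from 0 to 85.4. A call has 1 to 8 rows; each row shifts and turns the commanded pose from where the row before left it, along the tool's axes as they then stand; what a row does not reach is not made up. A row lasts 1/10 s, in which the tool goes at most 50 mm and 8.59 degrees, less where a joint would pass 70% of its speed; a pose out of reach is approached as far as the arm can. A call is refused whole if a number of a shift passes 50 or a number of a turn 0.15, either way. A call with a gripper value outside its range is refused whole. The fingers move at their own pace and stop on an object; "squeeze" is the grip in N (left out, the last holds). Time passes only in rows, so rows that do not move let the fingers close. It gives the time, the measured TCP pose, the force and the opening at its end, in the units of the state.
- r.read_state(): the state, without advancing time (a new reading comes with each control period).
- r.snapshot(name): name is "side" or "top" or "wrist"; returns (picture, depth): 400x640x3 uint8, red, green, blue; 400x640 float32, mm along the optical axis (not along the pixel's ray), 0 where there is no reading.
- r.calibration(name): a dict with "fx", "fy", "cx", "cy" (pixels), "extrinsics" (4x4, takes a point from world to camera coordinates); the wrist camera has in their place "hand_eye" (4x4, takes a point from camera to tool coordinates, whose origin is the TCP and whose axes are the tool frame's). Camera axes: x right, y up, looking along -z (the intrinsics and any distortion apply to the point x, -y, -z); pixel columns grow to the right and rows downward; lengths in mm; the calibration is good to about 2 mm. The wrist camera is an equidistant fisheye: a pixel r from the principal point sees the ray r / f radians off the axis. A picture is of the moment at which its call begins: read the wrist's pose just before it. calibration takes no time and is no camera call.
- r.sign_off(): hands the job in, once; it reports no verdict.
The state is a dict: "time": time; "q": joint angles; "dq": joint speeds; "joint_efforts": joint torques, N m; "eef_pos": TCP position; "ee_rot": TCP orientation; "ft_force": force on the tool from outside, world axes, zero at the start; "ft_torque": the same for the moment, N m; "opening": finger opening in mm.
Only numpy, scipy, OpenCV 4.12 (cv2) and the standard library are available. Lean on these libraries where they do the work, as an engineer would, in place of code of your own. Each camera call takes 0.05 s, during which the arm holds its last target. There are 200 camera calls.

## Working session

There is one attempt and no reset: what is moved stays moved. The work goes in short steps, Python scripts to look and compute and a tool call to move; the robot and the scene stay as the last step left them, time stands still between calls to the robot, and variables do not carry over. Pictures are saved under pics/ and viewed, about 8 in all and at most 12, crops included, and the job is handed in when it is done.

Besides the shell and the picture viewer there is one more tool, called as name(argument=value, ...) on one line, values as JSON. step_arm: Moves the arm, as the interface text tells. Its arguments: {"type":"object","properties":{"steps":{"type":"array"},"squeeze":{"type":"number"}},"required":["steps"]}

```bash
mkdir -p pics; cat > h.py <<'E'
import numpy as np, cv2
from scipy.spatial.transform import Rotation as R
from station import r
def snap(n,f):
    s=r.read_state(); p,d=r.snapshot(n); cv2.imwrite('pics/'+f+'.png',p[:,:,::-1]); np.savez('pics/'+f+'.npz',d=d,pos=s['eef_pos'],rot=s['ee_rot']); return p,d
def world(n,f,pts):
    z=np.load('pics/'+f+'.npz'); c=r.calibration(n); out=[]
    for u,v in pts:
        d=float(z['d'][int(v),int(u)])
        if n!='wrist':
            pc=np.array([(u-c['cx'])/c['fx']*d,-(v-c['cy'])/c['fy']*d,-d,1])
            w=np.linalg.inv(np.array(c['extrinsics']))@pc
        else:
            a=np.array([(u-c['cx'])/c['fx'],(v-c['cy'])/c['fy']]); t=np.linalg.norm(a)+1e-9
            k=np.tan(t)/t
            pc=np.array([a[0]*k*d,-a[1]*k*d,-d,1]); pt=np.array(c['hand_eye'])@pc
            w=np.append(R.from_rotvec(z['rot']).apply(pt[:3])+z['pos'],1)
        out.append(np.round(w[:3],1))
    return out
E
python3 - <<'E'
from h import *
s=r.read_state(); print(s['eef_pos'],s['ee_rot'],R.from_rotvec(s['ee_rot']).as_matrix().round(3),r.grip_point_offset,s['opening'],s['time'])
for n in('side','top'):
    snap(n,n+'0'); print({k:np.round(v,3) for k,v in r.calibration(n).items()})
print(r.calibration('wrist'))
E
```

```text
[236.19356406 578.2392403  230.69529855] [-1.36871878 -0.91810898  0.91994731] [[ 0.378 -0.001 -0.926]
 [ 0.926 -0.001  0.378]
 [-0.001 -1.     0.   ]] 18.700000000000003 85.74665301223475 0.0
{'fx': np.float64(364.173), 'fy': np.float64(364.173), 'cx': np.float64(315.382), 'cy': np.float64(198.395), 'extrinsics': array([[ 7.57000e-01, -6.53000e-01, -2.50000e-02, -3.72501e+02],
       [ 3.45000e-01,  3.67000e-01,  8.64000e-01, -3.10909e+02],
       [-5.55000e-01, -6.62000e-01,  5.03000e-01, -6.42922e+02],
       [ 0.00000e+00,  0.00000e+00,  0.00000e+00,  1.00000e+00]])}
{'fx': np.float64(411.768), 'fy': np.float64(411.768), 'cx': np.float64(323.567), 'cy': np.float64(208.498), 'extrinsics': array([[ 3.000000e-03, -1.000000e+00, -2.000000e-02,  8.415000e+00],
       [ 9.890000e-01,  0.000000e+00,  1.470000e-01, -5.322350e+02],
       [-1.470000e-01, -2.100000e-02,  9.890000e-01, -1.255616e+03],
       [ 0.000000e+00,  0.000000e+00,  0.000000e+00,  1.000000e+00]])}
{'fx': 309.70691628693146, 'fy': 309.70691628693146, 'cx': 319.6455898497824, 'cy': 196.99322454666523, 'hand_eye': array([[ 9.99999769e-01, -2.46745781e-04, -6.32577669e-04,
         1.90614559e-01],
       [-5.24935448e-04,  3.09973739e-01, -9.50744974e-01,
        -1.41264764e+02],
       [ 4.30674777e-04,  9.50745087e-01,  3.09973538e-01,
         7.87534175e+01],
       [ 0.00000000e+00,  0.00000000e+00,  0.00000000e+00,
         1.00000000e+00]])}
```

View pics/top0.png

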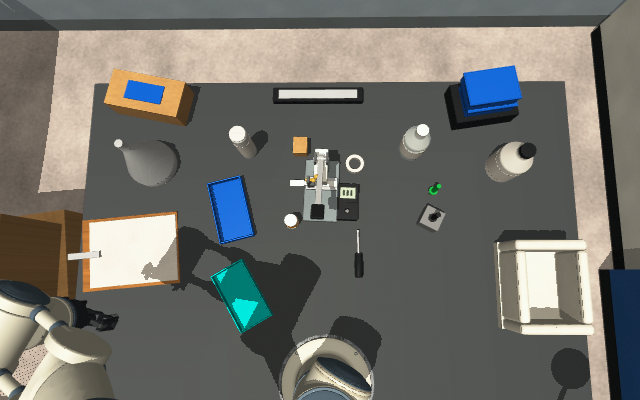

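View pics/side0.png

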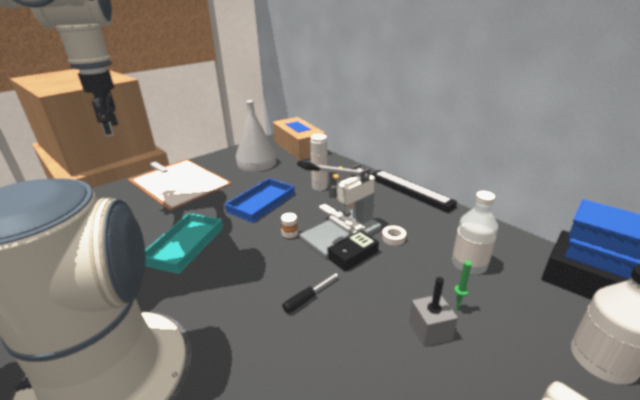

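```bash
python3 - <<'E'
from h import *
a=cv2.imread('pics/top0.png')
c=cv2.resize(a[125:275,195:455],None,fx=3,fy=3,interpolation=cv2.INTER_CUBIC)
cv2.imwrite('pics/c1.png',c)
for n,p in dict(coupon=(292,183),coup2=(300,183),paddle=(317,211),head=(320,172),pod=(352,200),zero=(347,211),tray=(231,208),holder=(428,223),sty=(434,216),jar=(291,220),baseL=(308,217)).items(): print(n,world('top','top0',[p]))
E
```

```text
coupon [array([614. , 109.8,  40.2])]
coup2 [array([612.6,  83.9,  46.6])]
paddle [array([495.3,  22.4, 243.3])]
head [array([613.9,  16.5, 189.1])]
pod [array([559.7, -80.3,  36.9])]
zero [array([525.5, -64.6,  31. ])]
tray [array([539. , 310.5,   4.5])]
holder [array([ 484.4, -311.3,   59.4])]
sty [array([ 499.1, -317.2,  112.3])]
jar [array([493.8, 109.7,  55.7])]
baseL [array([507.9,  59.2,  18.8])]
```

View pics/c1.png

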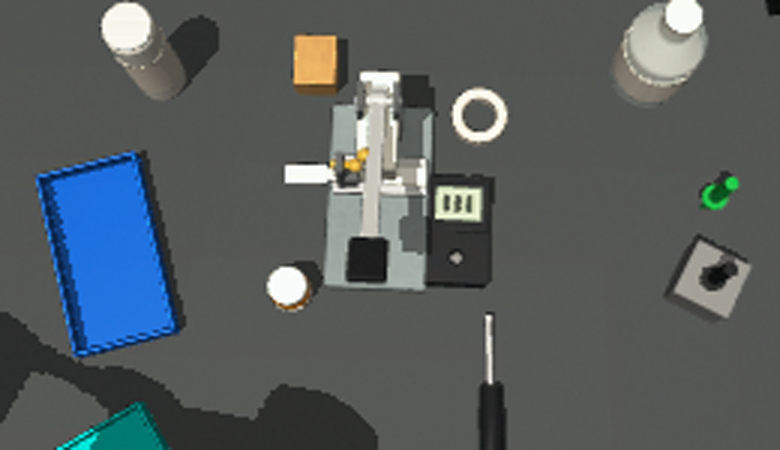

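step_arm(steps=[0, 0.148, 0, 0, 0, 0, 45, 0, 0.148, 0, 0, 0, 0, 45, 0, 0.148, 0, 0, 0, 0, 45, 0, 0.148, 0, 0, 0, 0, 45, 0, 0.148, 0, 0, 0, 0, 45, 0, 0.148, 0, 0, 0, 0, 45, 0, 0.148, 0, 0, 0, 0, 45, 0, 0.147, 0, 0, 0, 0, 45])

```text
time: 0.9
eef_pos: [236.2, 578.4, 230.9]
ee_rot: [-1.571, 0.005, -0.005]
ft_force: [0.1, -0.1, -0.2]
opening: 45.0
```

step_arm(steps=[0, 0, 0, 36, 0, -34, 45, 0, 0, 0, 36, 0, -34, 45, 0, 0, 0, 36, 0, -34, 45, 0, 0, 0, 36, 0, -34, 45, 0, 0, 0, 36, 0, -34, 45, 0, 0, 0, 36, 0, -34, 45, 0, 0, 0, 36, 0, -34, 45, 0, 0, 0, 36, 0, -34, 45])

```text
time: 1.7
eef_pos: [525.4, 304.9, 231.1]
ee_rot: [-1.571, 0.0, 0.0]
ft_force: [1.1, 0.5, 0.2]
opening: 44.5
```

step_arm(steps=[0, 0, 0, 30, 0, -45, 45, 0, 0, 0, 30, 0, -45, 45, 0, 0, 0, 28, 0, -45, 45, 0, 0, 0, 0, 0, -20, 45, 0, 0, 0, 0, 0, 0, 45])

```text
time: 2.2
eef_pos: [606.6, 158.0, 230.7]
ee_rot: [-1.571, 0.003, -0.002]
ft_force: [0.4, 1.2, -0.7]
opening: 45.0
```

```bash
python3 - <<'E'
from h import *
s=r.read_state(); print(s['time'],s['eef_pos'],R.from_rotvec(s['ee_rot']).as_matrix().round(3),s['opening'],s['q'])
snap('wrist','w1')
E
```

```text
2.2 [606.63936267 158.01138171 230.72663603] [[ 1.    -0.001  0.003]
 [-0.003 -0.001  1.   ]
 [-0.001 -1.    -0.001]] 45.00894154353535 [ 1.59858852e-01  4.97313358e-01  1.34030513e+00 -5.17609989e-04
  1.30507021e+00  1.63354758e-01]
```

View pics/w1.png

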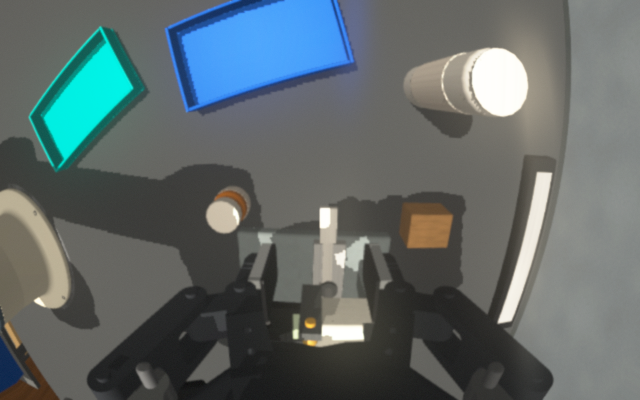

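```bash
python3 - <<'E'
from h import *
P=dict(end=(328,210),tab=(328,225),tabL=(321,218),tabR=(335,218),tab2=(324,245),jar=(226,213),carton=(418,222),cartonL=(405,222),
 trayTL=(182,35),trayBL=(190,105),trayBR=(350,66),floor=(260,50),baseL=(245,240))
for n,p in P.items(): print(n,world('wrist','w1',[p])[0])
a=cv2.imread('pics/w1.png'); cv2.imwrite('pics/c2.png',cv2.resize(a[190:350,220:460],None,fx=3,fy=3,interpolation=cv2.INTER_CUBIC))
E
```

```text
end [616.7 113.5  39.9]
tab [616.9  94.6  39.5]
tabL [608.7 103.7  40.2]
tabR [624.8 104.2  41.5]
tab2 [612.2  69.5  41.5]
jar [502.1 116.4  57.7]
carton [724.2  98.6  43.3]
cartonL [713.4  91.3  25.1]
trayTL [436.1 329.7   1.9]
trayBL [453.5 237.9  19.8]
trayBR [643.5 278.2  -1.7]
floor [537.6 299.1   3.3]
baseL [510.3  63.6  17.8]
```

View pics/c2.png

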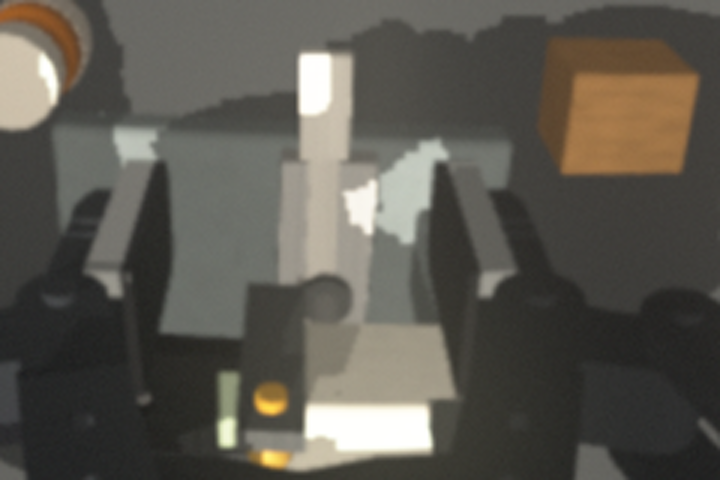

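step_arm(steps=[0, 0, 0, 5, 20, -27, 40, 0, 0, 0, 5, 30, -27, 40, 0, 0, 0, 0, 45, 0, 40, 0, 0, 0, 0, 45, 0, 40, 0, 0, 0, 0, 30, 0, 40, 0, 0, 0, 0, 18, 0, 40, 0, 0, 0, 0, 12, 0, 40, 0, 0, 0, 0, 0, 0, 40])

```text
time: 3.05
eef_pos: [615.3, 107.8, 30.0]
ee_rot: [-1.571, 0.001, 0.003]
ft_force: [-0.8, -0.6, 0.4]
opening: 40.2
```

```bash
python3 - <<'E'
from h import *
snap('wrist','w2'); print(r.read_state()['eef_pos'])
a=cv2.imread('pics/w2.png'); cv2.imwrite('pics/c3.png',cv2.resize(a[130:390,180:480],None,fx=2,fy=2))
for p in [(320,200),(320,225),(320,240)]: print(world('wrist','w2',[p])[0])
E
```

```text
[616.03442893 107.69671998  31.26271632]
[616.3 129.2  -1.4]
[616.3 113.4  -0.9]
[6.163e+02 1.038e+02 1.000e-01]
```

View pics/c3.png

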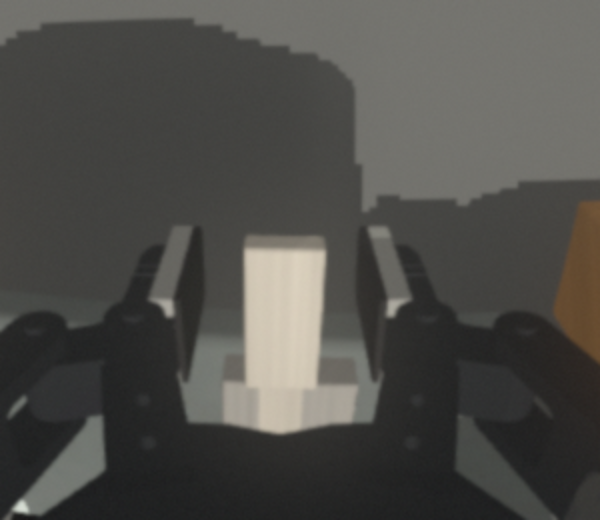

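step_arm(steps=[0, 0, 0, 1, 0, -3, 40, 0, 0, 0, 0, 0, 0, 10, 0, 0, 0, 0, 0, 0, 10, 0, 0, 0, 0, 0, 0, 10, 0, 0, 0, 0, 0, 0, 10, 0, 0, 0, 0, 0, 0, 10], squeeze=60)

```text
time: 3.7
eef_pos: [617.9, 103.9, 31.9]
ee_rot: [-1.571, -0.001, -0.001]
ft_force: [1.8, -1.0, 6.1]
opening: 18.2
```

```bash
python3 - <<'E'
from h import *
# tray pose from top-view: mask blue, floor depth
p=cv2.imread('pics/top0.png'); d=np.load('pics/top0.npz')['d']
sub=p.astype(int); m=((sub[:,:,0]>90)&(sub[:,:,2]<60)&(sub[:,:,1]<150)&(sub[:,:,0]-sub[:,:,1]>50)).astype(np.uint8)
m[:, :195]=0; m[:, 270:]=0; m[:165]=0; m[250:]=0
ys,xs=np.nonzero(m); W=np.array(world('top','top0',list(zip(xs,ys))))
print(len(W),cv2.minAreaRect(W[:,:2].astype(np.float32)),np.percentile(W[:,2],[2,50,98]))
rim=W[W[:,2]>22]; print(cv2.minAreaRect(rim[:,:2].astype(np.float32)))
E
```

```text
1981 ((443.615478515625, 219.68031311035156), (479.2327575683594, 190.1119842529297), 45.24290084838867) [-1.   4.6 32.6]
((443.60382080078125, 219.68321228027344), (479.24334716796875, 190.07504272460938), 45.249778747558594)
```

```bash
python3 - <<'E'
from h import *
for n in('top0',):
  print(world('top',n,[(237,134),(245,145),(250,154)]))
print(world('wrist','w1',[(497,82),(480,82),(430,85),(415,88)]))
p=cv2.imread('pics/top0.png').astype(int)
m=((p[:,:,0]>90)&(p[:,:,2]<60)&(p[:,:,0]-p[:,:,1]>50)).astype(np.uint8)
m[:, :195]=0; m[:, 270:]=0; m[:165]=0; m[250:]=0
n,l,st,_=cv2.connectedComponentsWithStats(m); k=1+st[1:,4].argmax()
ys,xs=np.nonzero(l==k); W=np.array(world('top','top0',list(zip(xs,ys))))
W=W[(W[:,2]>-5)&(W[:,2]<40)]
print(len(W),cv2.minAreaRect(W[:,:2].astype(np.float32))); W2=W[W[:,2]>15]; print(cv2.minAreaRect(W2[:,:2].astype(np.float32)))
F=W[abs(W[:,2]-4)<4];print(cv2.minAreaRect(F[:,:2].astype(np.float32)))
E
```

```text
[array([729.1, 257.3, 179.5]), array([711. , 243.6, 131.7]), array([708.4, 245.9,  43.5])]
[array([729.3, 256.8, 178. ]), array([715.4, 255.1, 177.7]), array([706.4, 254. , 100.4]), array([707.2, 252.5,  51.7])]
1978 ((533.3984985351562, 309.8902282714844), (202.16017150878906, 111.17471313476562), 14.313180923461914)
((533.3984985351562, 309.8902282714844), (202.16017150878906, 111.17471313476562), 14.313180923461914)
((535.276123046875, 309.2515869140625), (190.1106414794922, 106.78573608398438), 13.838614463806152)
```

step_arm(steps=[0, 0, 0, 0, -4, 0, 10, 0, 0, 0, 0, 0, 20, 10, 0, 0, 0, 0, 0, 25, 10, 0, 0, 0, 0, 0, 30, 10, 0, 0, 0, 0, 0, 25, 10, 0, 0, 0, 0, 0, 0, 10])

```text
time: 4.3
eef_pos: [616.7, 206.8, 35.3]
ee_rot: [-1.57, -0.002, 0.002]
ft_force: [0.9, -0.5, -0.9]
opening: 17.9
```

step_arm(steps=[0, 0, 0, 0, 0, 30, 10, 0, 0, 0, 0, 0, 30, 10, 0, 0, 0, 0, -30, 0, 10, 0, 0, 0, 0, -40, 0, 10, 0, 0, 0, 0, 0, 0, 10])

```text
time: 4.8
eef_pos: [619.6, 264.5, 110.2]
ee_rot: [-1.569, -0.005, -0.005]
ft_force: [1.3, 0.6, -1.1]
opening: 17.9
```

step_arm(steps=[0, 0.147, 0, 0, 0, 0, 10, 0, 0.147, 0, 0, 0, 0, 10, 0, 0.147, 0, 0, 0, 0, 10, 0, 0.147, 0, 0, 0, 0, 10, 0, 0.147, 0, 0, 0, 0, 10, 0, 0.147, 0, 0, 0, 0, 10, 0, 0.147, 0, 0, 0, 0, 10, 0, 0.147, 0, 0, 0, 0, 10])

```text
time: 5.6
eef_pos: [616.8, 263.2, 104.7]
ee_rot: [-1.369, 0.919, -0.918]
ft_force: [0.4, 0.3, -0.9]
opening: 18.1
```

step_arm(steps=[0, 0.147, 0, 0, 0, 0, 10, 0, 0, 0, 0, 0, 0, 10, 0, 0, 0, 0, 0, 0, 10])

```text
time: 5.9
eef_pos: [617.0, 263.5, 105.0]
ee_rot: [-1.319, 1.022, -1.021]
ft_force: [-0.4, -0.2, 0.1]
opening: 17.9
```

```bash
python3 - <<'E'
from h import *
s=r.read_state(); M=R.from_rotvec(s['ee_rot']).as_matrix(); print(s['time'],s['eef_pos'],M.round(3),s['q'].round(2) if hasattr(s['q'],'round') else s['q'])
t=np.array([534+62.,310+15.7,40]); print(M.T@(t-s['eef_pos']))
E
```

```text
5.9 [617.01861486 263.47215493 104.98484941] [[ 0.249 -0.001  0.968]
 [-0.968 -0.     0.249]
 [ 0.    -1.    -0.001]] [ 0.31  0.69  1.35 -0.    1.11  1.63]
[-65.50830731  64.98374499  -4.78456759]
```

step_arm(steps=[0, 0, 0, -33, 0, -3, 10, 0, 0, 0, -32, 0, -2, 10, 0, 0, 0, 0, 30, 0, 10, 0, 0, 0, 0, 30, 0, 10, 0, 0, 0, 0, 0, 0, 10, 0, 0, 0, 0, 0, 0, 10])

```text
time: 6.5
eef_pos: [596.4, 325.5, 45.5]
ee_rot: [-1.318, 1.024, -1.023]
ft_force: [0.4, -0.1, -0.6]
opening: 18.1
```

```bash
python3 - <<'E'
from h import *
snap('top','t2'); s=r.read_state(); print(s['eef_pos'])
a=cv2.imread('pics/t2.png'); cv2.imwrite('pics/c4.png',cv2.resize(a[165:255,190:290],None,fx=6,fy=6))
E
```

```text
[597.06045036 325.69160066  46.43222614]
```

View pics/c4.png

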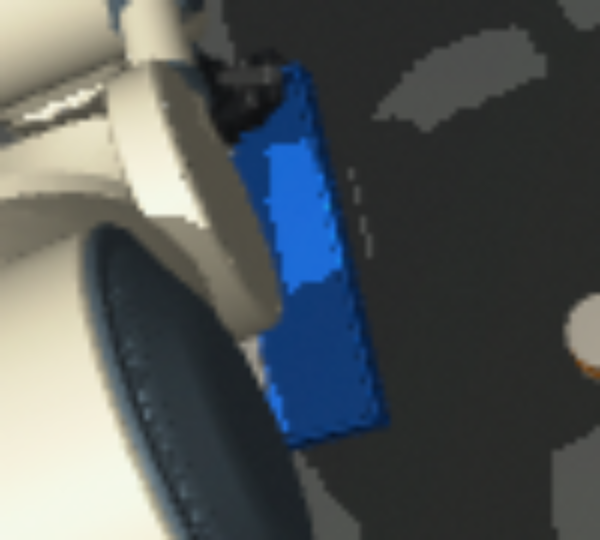

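step_arm(steps=[0, 0, 0, 0, 20, 0, 10, 0, 0, 0, 0, 14, 0, 10, 0, 0, 0, 0, 4, 0, 10, 0, 0, 0, 0, 1, 0, 10, 0, 0, 0, 0, 0, 0, 10])

```text
time: 7.05
eef_pos: [596.8, 325.8, 6.9]
ee_rot: [-1.316, 1.024, -1.025]
ft_force: [1.1, 0.2, -0.5]
opening: 17.7
```

step_arm(steps=[0, 0, 0, 0, 1, 0, 40, 0, 0, 0, 0, 0, 0, 40, 0, 0, 0, 0, 0, 0, 40, 0, 0, 0, 0, 0, 0, 40, 0, 0, 0, 0, -30, 0, 40, 0, 0, 0, 0, -45, 0, 40, 0, 0, 0, 0, -45, 0, 40, 0, 0, 0, 0, -45, 0, 40])

```text
time: 7.85
eef_pos: [596.1, 325.6, 172.1]
ee_rot: [-1.317, 1.025, -1.025]
ft_force: [-0.2, 1.8, 0.1]
opening: 40.0
```

step_arm(steps=[0, 0, 0, 0, -45, 0, 40, 0, 0, 0, 0, -45, 0, 0, 0, 0, 0, 0, 0, 0, 0])

```text
time: 8.15
eef_pos: [598.8, 326.8, 267.4]
ee_rot: [-1.307, 1.019, -1.027]
ft_force: [0.5, 0.1, 0.5]
opening: 11.5
```

```bash
python3 - <<'E'
from h import *
s=r.read_state(); print(s['time'],s['eef_pos'],s['q'])
p,d=snap('wrist','w3')
a=cv2.imread('pics/w3.png'); cv2.imwrite('pics/w3b.png',a)
E
```

```text
8.15 [598.81055794 326.80734525 267.42522   ] [ 4.12116248e-01  5.44430512e-01  1.15001528e+00 -2.30930624e-05
  1.43655173e+00  1.73502178e+00]
```

View pics/w3b.png

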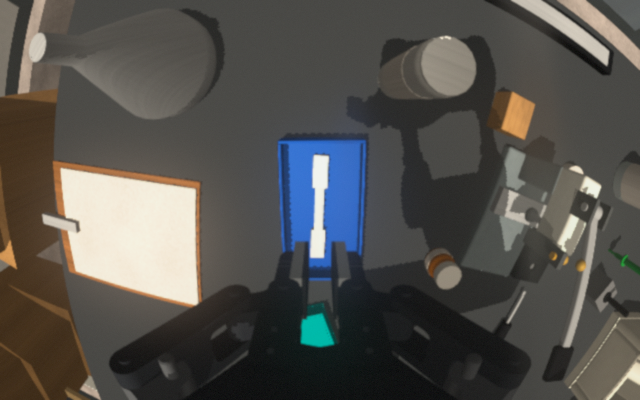

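step_arm(steps=[0, -0.147, 0, 0, -10, 0, 0, 0, -0.147, 0, 0, 0, 0, 0, 0, -0.147, 0, 0, 0, 0, 0, 0, -0.147, 0, 0, 0, 0, 0, 0, -0.147, 0, 0, 0, 0, 0, 0, -0.147, 0, 0, 0, 0, 0, 0, -0.147, 0, 0, 0, 0, 0, 0, -0.147, 0, 0, 0, 0, 0])

```text
time: 9.0
eef_pos: [595.9, 325.5, 268.7]
ee_rot: [-1.569, 0.112, -0.109]
ft_force: [-0.0, 0.3, -0.4]
opening: 0.0
```

step_arm(steps=[0, -0.147, 0, 0, 0, 0, 0, 0, 0, 0, -18, 0, -50, 0, 0, 0, 0, -18, 0, -50, 0, 0, 0, 0, -18, 0, -50, 0, 0, 0, 0, -18, 0, -50, 0, 0, 0, 0, -18, 0, -50, 0, 0, 0, 0, -18, 0, -30, 0, 0, 0, 0, 0, 0, 0, 0])

```text
time: 9.8
eef_pos: [491.1, 57.5, 269.3]
ee_rot: [-1.572, 0.005, -0.0]
ft_force: [-0.4, 0.9, -0.4]
opening: -0.1
```

```bash
python3 - <<'E'
from h import *
s=r.read_state(); print(s['time'],s['eef_pos'],R.from_rotvec(s['ee_rot']).as_matrix().round(3))
snap('top','t3'); snap('wrist','w4')
W=np.array(world('top','t3',[(u,v) for u in range(285,360) for v in range(185,225)]))
# compare with top0 for paddle
W0=np.array(world('top','top0',[(u,v) for u in range(295,345) for v in range(195,225)]))
k=W0[(W0[:,2]>215)&(W0[:,2]<262)]; print(len(k),k.min(0),k.max(0),cv2.minAreaRect(k[:,:2].astype(np.float32)))
W0=np.array(world('top','top0',[(u,v) for u in range(335,365) for v in range(180,222)]))
k=W0[(W0[:,2]>31)&(W0[:,2]<40)]; k=k[k[:,1]<-30];print(len(k),cv2.minAreaRect(k[:,:2].astype(np.float32)))
E
```

```text
9.8 [491.09168025  57.52754135 269.2987455 ] [[ 1.    -0.003  0.003]
 [-0.003 -0.001  1.   ]
 [-0.003 -1.    -0.001]]
256 [474.    4.2 215.6] [543.1  41.  254.4] ((508.9588317871094, 21.90157699584961), (35.3886604309082, 68.54139709472656), 86.3029556274414)
641 ((557.3392333984375, -64.55302429199219), (63.47165298461914, 115.9968490600586), 89.27214050292969)
```

step_arm(steps=[0, 0, 0, -4, 0, -35, 0, 0, 0, 0, 0, 0, 0, 0, 0, 0, 0, 0, 15, 0, 0, 0, 0, 0, 0, 20, 0, 0, 0, 0, 0, 0, 20, 0, 0, 0, 0, 0, 0, 20, 0, 0, 0, 0, 0, 0, 0, 0, 0])

```text
time: 10.6
eef_pos: [489.1, 26.6, 193.1]
ee_rot: [-1.57, 0.002, 0.004]
ft_force: [-2.7, 1.6, 8.7]
opening: -0.2
```

step_arm(steps=[0, 0, 0, 0, 15, 0, 0, 0, 0, 0, 0, 15, 0, 0, 0, 0, 0, 0, 10, 0, 0, 0, 0, 0, 0, 5, 0, 0, 0, 0, 0, 0, 0, 0, 0])

```text
time: 11.1
eef_pos: [490.0, 25.8, 150.2]
ee_rot: [-1.571, -0.0, 0.0]
ft_force: [0.4, 2.2, 2.3]
opening: 0.1
```

step_arm(steps=[0, 0, 0, 0, 3, 0, 0, 0, 0, 0, 0, 2, 0, 0, 0, 0, 0, 0, 0, 0, 0])

```text
time: 11.4
eef_pos: [490.0, 25.4, 145.4]
ee_rot: [-1.571, -0.0, -0.001]
ft_force: [0.6, 1.0, 2.7]
opening: -0.0
```

step_arm(steps=[0, 0, 0, 0, -10, 0, 0, 0, 0, 0, 0, -30, 0, 0, 0, 0, 0, 0, -40, 0, 0, 0, 0, 0, 0, -40, 0, 0, 0, 0, 0, 0, 0, 0, 0, 0, 0, 0, 0, 0, 0, 0, 0, 0, 0, 0, 0, 0])

```text
validation failed for argument at $.st...
```

step_arm(steps=[0, 0, 0, 0, -20, -50, 0, 0, 0, 0, 0, -20, -50, 0, 0, 0, 0, 0, 0, -50, 0, 0, 0, 0, 0, 0, -50, 0, 0, 0, 0, 0, 0, -50, 50, 0, 0, 0, 0, 0, -50, 50, 0, 0, 0, 0, 0, -30, 50, 0, 0, 0, 0, 0, 0, 50])

```text
time: 12.2
eef_pos: [489.4, -301.3, 182.3]
ee_rot: [-1.572, 0.002, -0.003]
ft_force: [0.2, 0.5, -0.4]
opening: 49.8
```

```bash
python3 - <<'E'
from h import *
s=r.read_state(); print(s['time'],s['eef_pos'],s['opening'])
snap('top','t4'); snap('wrist','w5')
W=np.array(world('top','t4',[(u,v) for u in range(300,345) for v in range(195,232)]))
k=W[(W[:,2]>125)&(W[:,2]<260)]; print(len(k),k.min(0),k.max(0),np.median(k,0)); k=k[k[:,0]<500]; print(cv2.minAreaRect(k[:,:2].astype(np.float32)),np.median(k,0))
for nm,n in(('t4','top'),('w5','wrist')):
    W=np.array(world('top',nm,[(u,v) for u in range(405,455) for v in range(195,235)])) if n=='top' else 0
    if n=='top':
        h=W[(abs(W[:,2]-60)<5)]; print('holder',len(h),cv2.minAreaRect(h[:,:2].astype(np.float32)))
        t=W[(W[:,2]>120)&(W[:,2]<140)]; print('sty top',len(t),np.median(t,0) if len(t) else '')
a=cv2.imread('pics/w5.png'); b=cv2.imread('pics/t4.png')
cv2.imwrite('pics/c5.png',np.hstack([a[:,:,:][60:340,170:470],cv2.resize(b[140:233,280:380],(300,280),interpolation=cv2.INTER_CUBIC)]))
E
```

```text
12.2 [ 489.40711599 -301.32825988  182.33922258] 49.79807436837863
40 [530.5  14.3 151.3] [554.3  28.7 161.7] [543.55  20.   157.3 ]
((0.0, 0.0), (0.0, 0.0), 0.0) [nan nan nan]
holder 10 ((486.644287109375, -325.499267578125), (6.681122303009033, 10.814048767089844), 58.28484344482422)
sty top 0
  return _methods._mean(a, axis=axis, dtype=dtype,
  ret = um.true_divide(
```

View pics/c5.png

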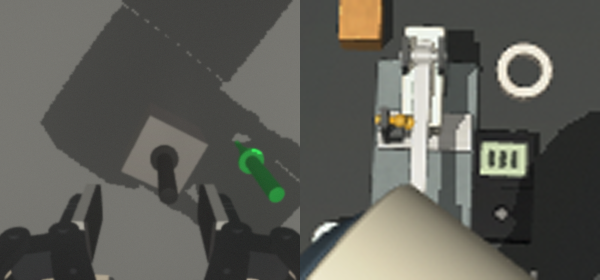

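```bash
python3 - <<'E'
from h import *
W=np.array(world('wrist','w5',[(u,v) for u in range(290,385) for v in range(170,265)]))
W0=np.array(world('top','top0',[(u,v) for u in range(405,455) for v in range(195,240)]))
for nm,w in(('w',W),('t',W0)):
    w=w[(w[:,0]>430)&(w[:,0]<560)&(w[:,1]>-370)&(w[:,1]<-260)]
    h=w[abs(w[:,2]-60)<4]; print(nm,'holder',len(h),cv2.minAreaRect(h[:,:2].astype(np.float32)))
    for lo,hi in((68,80),(80,100),(100,126),(126,142)):
        t=w[(w[:,2]>lo)&(w[:,2]<hi)]; 
        if len(t): print(lo,len(t),t.min(0),t.max(0),t.mean(0).round(1))
E
```

```text
w holder 3287 ((503.2359619140625, -326.11859130859375), (61.411590576171875, 60.95494079589844), 62.97379684448242)
68 86 [ 496.4 -325.5   68.1] [ 509.8 -318.5   79.9] [ 502.5 -320.5   74.1]
80 157 [ 496.  -326.1   80.3] [ 510.5 -318.8   99.8] [ 502.1 -321.    90.6]
100 264 [ 495.7 -326.5  100.1] [ 510.3 -318.6  125.9] [ 502.5 -320.8  113.4]
126 303 [ 496.6 -332.3  126.1] [ 510.2 -318.5  132.8] [ 503.  -324.6  130.9]
t holder 297 ((501.18804931640625, -324.07879638671875), (60.365264892578125, 60.30289840698242), 63.69540023803711)
68 6 [ 495.5 -324.5   69.6] [ 506.7 -317.6   79.2] [ 500.5 -319.5   74.2]
80 8 [ 494.9 -327.2   82.9] [ 506.8 -317.8   99.2] [ 498.8 -321.    91.9]
100 12 [ 495.1 -327.6  100.5] [ 506.3 -317.2  124.9] [ 499.5 -320.   115. ]
126 19 [ 496.7 -330.4  127.1] [ 508.7 -317.2  136.2] [ 501.3 -324.   132.1]
```

step_arm(steps=[0, 0, 0, 13.5, 0, -24, 45, 0, 0, 0, 0, 0, 0, 45, 0, 0, 0, 0, 25, 0, 45, 0, 0, 0, 0, 30, 0, 45, 0, 0, 0, 0, 25, 0, 45, 0, 0, 0, 0, 14, 0, 45, 0, 0, 0, 0, 0, 0, 45])

```text
time: 13.0
eef_pos: [502.4, -319.7, 87.0]
ee_rot: [-1.569, 0.001, 0.003]
ft_force: [0.4, -0.8, 0.7]
opening: 44.9
```

step_arm(steps=[0, 0, 0, 0.5, 0, -5, 45, 0, 0, 0, 0, 0, 0, 45, 0, 0, 0, 0, 0, 0, 5, 0, 0, 0, 0, 0, 0, 5, 0, 0, 0, 0, 0, 0, 5, 0, 0, 0, 0, 0, 0, 5, 0, 0, 0, 0, 0, 0, 5], squeeze=60)

```text
time: 13.7
eef_pos: [503.9, -326.4, 88.8]
ee_rot: [-1.571, -0.0, -0.0]
ft_force: [-0.9, 0.9, 6.5]
opening: 12.3
```

```bash
python3 - <<'E'
from h import *
s=r.read_state(); print(s['time'],s['eef_pos'],s['opening'],s['ft_force'],R.from_rotvec(s['ee_rot']).as_matrix().round(4))
E
```

```text
13.7 [ 503.85877962 -326.44749631   88.77008118] 12.330969182411778 [-0.91685122  0.85321325  6.51341467] [[ 1.e+00  3.e-04 -0.e+00]
 [ 0.e+00 -3.e-04  1.e+00]
 [ 3.e-04 -1.e+00 -3.e-04]]
```

step_arm(steps=[0, 0, 0, 0, -20, 0, 5, 0, 0, 0, 0, -35, 0, 5, 0, 0, 0, 0, -35, 0, 5, 0, 0, 0, 5, 0, 40, 5, 0, 0, 0, 5, 0, 50, 5, 0, 0, 0, 5, 0, 50, 5, 0, 0, 0, 5, 0, 50, 5, 0, 0, 0, 0, 0, 30, 5])

```text
time: 14.5
eef_pos: [523.5, -104.0, 178.4]
ee_rot: [-1.57, -0.001, 0.001]
ft_force: [0.5, 0.3, -1.0]
opening: 12.7
```

step_arm(steps=[0, 0, 0, 0, 0, 10, 5, 0, 0, 0, 0, 0, 0, 5, 0, 0, 0, 0, 0, 0, 5])

```text
time: 14.8
eef_pos: [523.8, -97.9, 178.4]
ee_rot: [-1.571, -0.0, -0.0]
ft_force: [0.0, -0.2, -0.2]
opening: 12.4
```

```bash
python3 - <<'E'
from h import *
s=r.read_state(); print(s['time'],s['eef_pos'],s['opening'])
p,d=snap('wrist','w6'); snap('side','s6')
a=p[:,:,::-1]; cv2.imwrite('pics/c6.png',cv2.resize(a[140:290,220:420],None,fx=4,fy=4,interpolation=cv2.INTER_CUBIC))
E
```

```text
14.8 [523.84141568 -97.91616779 178.44399555] 12.372753172464353
```

View pics/c6.png

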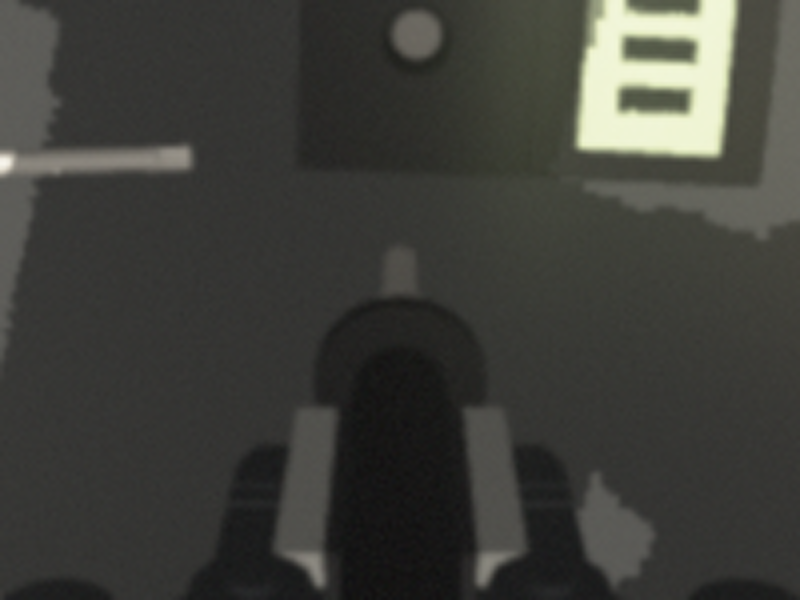

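```bash
cat >> h.py <<'E'
def plane(f,u,v,z0):
    z=np.load('pics/'+f+'.npz'); c=r.calibration('wrist')
    a=np.array([(u-c['cx'])/c['fx'],(v-c['cy'])/c['fy']]); t=np.linalg.norm(a)+1e-9
    H=np.array(c['hand_eye']); ray=np.array([a[0]/t*np.sin(t),-a[1]/t*np.sin(t),-np.cos(t)])
    M=R.from_rotvec(z['rot']).as_matrix(); o=M@H[:3,3]+z['pos']; dd=M@H[:3,:3]@ray
    return (o+dd*(z0-o[2])/dd[2]).round(1)
E
python3 - <<'E'
from h import *
print(plane('w6',324.3,149.2,29),plane('w6',324.3,150,35))
print(world('wrist','w6',[(324,149),(310,160),(335,160),(319,205),(320,203)]))
tz=178.4-80.8
print('tip',plane('w6',319.8,203,tz))
c=r.calibration('top'); 
W0=np.array(world('top','top0',[(346,211),(347,211),(347,210),(348,211)])); print(W0)
E
```

```text
[529.1 -65.6  29. ] [529.  -65.4  35. ]
[array([528.9, -65.5,  28.4]), array([515.7, -74.9,  34.7]), array([539.2, -75.2,  33.2]), array([524.3, -94.7, 104.7]), array([525. , -94.6, 100.6])]
tip [524.9 -95.6  97.6]
[[525.7 -61.5  29.3]
 [525.5 -64.6  31. ]
 [529.1 -64.7  28.1]
 [525.5 -67.8  30.8]]
```

step_arm(steps=[0, 0, 0, 4.7, 0, 32.5, 5, 0, 0, 0, 0, 0, 0, 5, 0, 0, 0, 0, 25, 0, 5, 0, 0, 0, 0, 25, 0, 5, 0, 0, 0, 0, 0, 0, 5, 0, 0, 0, 0, 0, 0, 5])

```text
time: 15.5
eef_pos: [528.4, -65.4, 128.7]
ee_rot: [-1.571, 0.001, -0.0]
ft_force: [-0.0, -1.1, 0.1]
opening: 12.4
```

```bash
python3 - <<'E'
from h import *
s=r.read_state(); print(s['time'],s['eef_pos'],s['opening'])
p,d=snap('wrist','w7')
a=p[:,:,::-1]; cv2.imwrite('pics/c7.png',cv2.resize(a[150:250,260:380],None,fx=5,fy=5,interpolation=cv2.INTER_CUBIC))
E
```

```text
15.5 [528.39681458 -65.3902075  128.6622064 ] 12.443505606064944
```

View pics/c7.png

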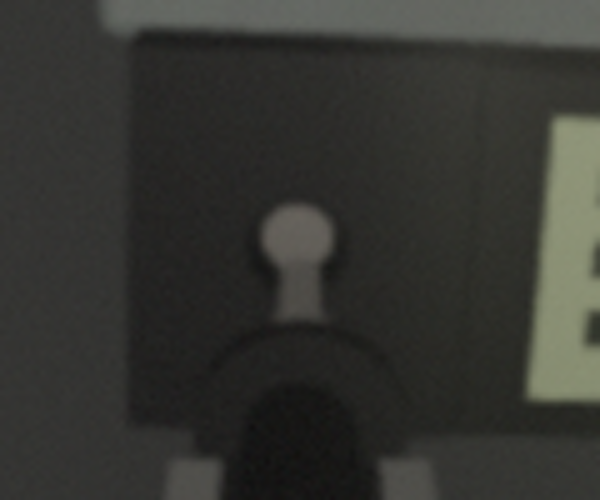

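step_arm(steps=[0, 0, 0, 0.3, 10, 0, 5, 0, 0, 0, 0, 6, 0, 5, 0, 0, 0, 0, 3, 0, 5, 0, 0, 0, 0, 0, 0, 5])

```text
time: 15.95
eef_pos: [528.6, -64.6, 109.1]
ee_rot: [-1.571, 0.0, 0.0]
ft_force: [-0.2, -1.2, 1.7]
opening: 12.4
```

step_arm(steps=[0, 0, 0, 0, 2, 0, 5, 0, 0, 0, 0, 1.5, 0, 5, 0, 0, 0, 0, 0, 0, 5, 0, 0, 0, 0, 0, 0, 5])

```text
time: 16.35
eef_pos: [528.7, -64.6, 106.0]
ee_rot: [-1.571, -0.0, -0.0]
ft_force: [-1.6, -0.7, 2.9]
opening: 12.1
```

step_arm(steps=[0, 0, 0, 0, 1, 0, 5, 0, 0, 0, 0, 1, 0, 5, 0, 0, 0, 0, 0, 0, 5, 0, 0, 0, 0, 0, 0, 5])

```text
time: 16.75
eef_pos: [529.3, -64.7, 104.9]
ee_rot: [-1.571, -0.001, -0.001]
ft_force: [-4.2, -0.1, 21.2]
opening: 12.7
```

step_arm(steps=[0, 0, 0, 0, 0, 0, 5, 0, 0, 0, 0, 0, 0, 5, 0, 0, 0, 0, -20, 0, 5, 0, 0, 0, 0, -40, 0, 5, 0, 0, 0, 0, -30, 0, 5, 0, 0, 0, -5, 0, -40, 5, 0, 0, 0, -5, 0, -50, 5, 0, 0, 0, -5, 0, -50, 5])

```text
time: 17.55
eef_pos: [513.6, -205.4, 194.2]
ee_rot: [-1.571, -0.002, 0.001]
ft_force: [1.1, -0.1, -1.1]
opening: 12.6
```

step_arm(steps=[0, 0, 0, -5, 0, -50, 5, 0, 0, 0, -5, 0, -50, 5, 0, 0, 0, 0, 0, -15, 5, 0, 0, 0, 0, 0, 0, 5, 0, 0, 0, 0, 0, 0, 5])

```text
time: 18.05
eef_pos: [503.7, -317.8, 193.6]
ee_rot: [-1.57, 0.001, 0.0]
ft_force: [0.0, 0.1, -0.1]
opening: 12.3
```

```bash
python3 - <<'E'
from h import *
s=r.read_state(); print(s['time'],s['eef_pos'],s['opening'])
p,d=snap('wrist','w8')
a=p[:,:,::-1]; cv2.imwrite('pics/c8.png',cv2.resize(a[140:290,220:420],None,fx=4,fy=4,interpolation=cv2.INTER_CUBIC))
E
```

```text
18.05 [ 503.65470783 -317.79126762  193.61533642] 12.328755759131207
```

step_arm(steps=[0, 0, 0, 0, 0, -8.5, 5, 0, 0, 0, 0, 25, 0, 5, 0, 0, 0, 0, 18, 0, 5, 0, 0, 0, 0, 0, 0, 5, 0, 0, 0, 0, 0, 0, 5])

```text
time: 18.6
eef_pos: [504.1, -326.7, 151.3]
ee_rot: [-1.571, -0.001, 0.001]
ft_force: [0.1, -0.1, 0.1]
opening: 12.4
```

```bash
python3 - <<'E'
from h import *
s=r.read_state(); print(s['time'],s['eef_pos'],s['opening'])
p,d=snap('wrist','w9')
a=p[:,:,::-1]; cv2.imwrite('pics/c9.png',cv2.resize(a[140:260,250:400],None,fx=5,fy=5,interpolation=cv2.INTER_CUBIC))
E
```

```text
18.6 [ 504.05909228 -326.74190545  151.3200967 ] 12.40236042308822
```

View pics/c9.png

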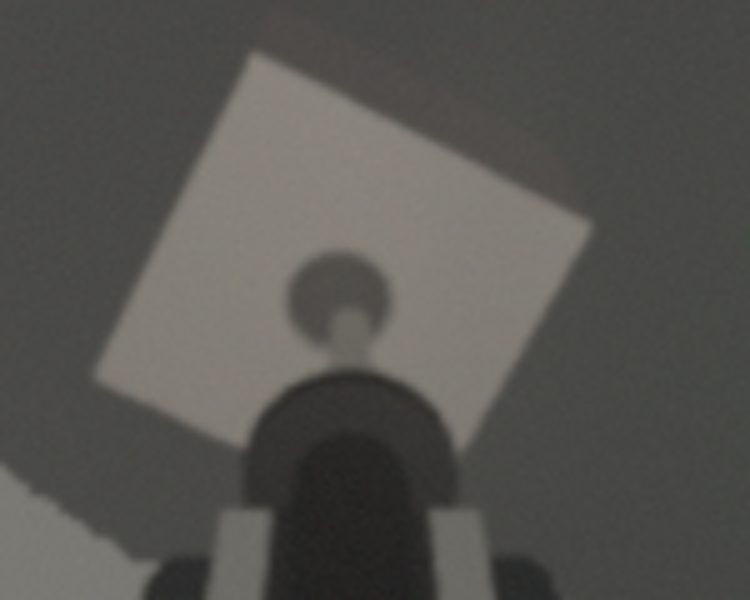

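```bash
python3 - <<'E'
from h import *
print('hole',plane('w9',317.8,199.6,60),'tip far edge',plane('w9',320,140+308/5,151.3-80))
E
```

```text
hole [ 503.5 -325.2   60. ] tip far edge [ 505.2 -323.    71.3]
```

step_arm(steps=[0, 0, 0, -1.6, 0, 0.8, 5, 0, 0, 0, 0, 15, 0, 5, 0, 0, 0, 0, 20, 0, 5, 0, 0, 0, 0, 0, 0, 5])

```text
time: 19.05
eef_pos: [501.4, -325.6, 114.8]
ee_rot: [-1.569, 0.001, 0.002]
ft_force: [-0.1, 0.2, -0.0]
opening: 12.8
```

step_arm(steps=[0, 0, 0, 0, 12, 0, 5, 0, 0, 0, 0, 9, 0, 5, 0, 0, 0, 0, 4, 0, 5, 0, 0, 0, 0, 0, 0, 5, 0, 0, 0, 0, 0, 0, 5])

```text
time: 19.55
eef_pos: [502.3, -326.4, 91.1]
ee_rot: [-1.571, -0.0, -0.0]
ft_force: [-0.6, 0.2, -0.6]
opening: 12.5
```

step_arm(steps=[0, 0, 0, 0, 2, 0, 5, 0, 0, 0, 0, 0, 0, 5, 0, 0, 0, 0, 0, 0, 30, 0, 0, 0, 0, 0, 0, 45, 0, 0, 0, 0, 0, 0, 45, 0, 0, 0, 0, 0, 0, 45, 0, 0, 0, 0, 0, 0, 45])

```text
time: 20.25
eef_pos: [502.2, -326.3, 89.0]
ee_rot: [-1.571, -0.0, 0.0]
ft_force: [0.7, 1.2, 1.1]
opening: 44.7
```

step_arm(steps=[0, 0, 0, 0, -20, 0, 45, 0, 0, 0, 0, -40, 0, 45, 0, 0, 0, 0, -45, 0, 45, 0, 0, 0, 0, -45, 0, 45, 0, 0, 0, -40, 0, 25, 45, 0, 0, 0, -40, 0, 25, 45, 0, 0, 0, 0, 0, 0, 45, 0, 0, 0, 0, 0, 0, 45])

```text
time: 21.05
eef_pos: [421.7, -276.0, 239.4]
ee_rot: [-1.571, -0.0, -0.001]
ft_force: [0.3, 0.2, 0.4]
opening: 45.3
```

```bash
python3 - <<'E'
from h import *
s=r.read_state(); print(s['time'],s['eef_pos'],s['opening'])
snap('wrist','w10'); snap('side','s10'); snap('top','t10')
b=cv2.imread('pics/t10.png'); e=cv2.imread('pics/s10.png')
A=cv2.resize(b[140:250,200:460],(800,338),interpolation=cv2.INTER_CUBIC)
B=cv2.resize(e[140:350,220:520],(372,260),interpolation=cv2.INTER_CUBIC); C=cv2.resize(cv2.imread('pics/w10.png'),(416,260))
cv2.imwrite('pics/fin.png',np.vstack([A,np.hstack([B,C,np.zeros((260,12,3),np.uint8)])]))
W=np.array(world('top','t10',[(u,v) for u in range(300,345) for v in range(165,232)]))
k=W[(W[:,2]>125)&(W[:,2]<260)&(W[:,0]<560)]; print('lever',len(k),k.min(0),k.max(0))
W=np.array(world('top','t10',[(u,v) for u in range(405,455) for v in range(195,235)]))
t=W[(W[:,2]>124)&(W[:,2]<140)]; print('sty top',len(t),t.mean(0) if len(t) else '')
E
```

```text
21.05 [ 421.70481984 -275.97516487  239.36704598] 45.34669128950028
lever 309 [459.8   5.6 144.1] [559.9  40.1 163.3]
sty top 0
```

```bash
python3 - <<'E'
from h import *
W=np.array(world('wrist','w10',[(u,v) for u in range(150,600) for v in range(60,330)]))
w=W[(abs(W[:,0]-503)<50)&(abs(W[:,1]+326)<50)]
h=w[abs(w[:,2]-60)<3]; print('holder',len(h),cv2.minAreaRect(h[:,:2].astype(np.float32)))
for lo,hi in((62,70),(75,100),(100,125),(127,150)):
    t=w[(w[:,2]>lo)&(w[:,2]<hi)]
    if len(t): print(lo,len(t),t.min(0),t.max(0),t.mean(0).round(1))
# lever: expected paddle upper face
T=np.array(world('top','t10',[(u,v) for u in range(300,345) for v in range(165,232)]))
k=T[(T[:,2]>125)&(T[:,0]<560)&(T[:,2]<200)]; print('lever slope',np.polyfit(k[:,0],k[:,2],1), 'paddle',np.median(k[k[:,0]<500],0))
a=cv2.imread('pics/top0.png').astype(int); b=cv2.imread('pics/t10.png').astype(int); d0=np.load('pics/top0.npz')['d'];d1=np.load('pics/t10.npz')['d']
m=(abs(d0-d1)>8).astype(np.uint8); n,l,st,c=cv2.connectedComponentsWithStats(m)
for s,cc in zip(st[1:],c[1:]):
    if s[4]>8: print('depth changed',s,cc.round())
tray=b[170:245,205:255]; br=(tray.min(2)>150); ys,xs=np.nonzero(br); P=np.array(world('top','t10',list(zip(xs+205,ys+170)))); print('bar',len(P),cv2.minAreaRect(P[:,:2].astype(np.float32)),np.percentile(P[:,2],[5,50,95]))
print('button',world('top','t10',[(347,211),(347,210),(352,205)]))
E
```

```text
holder 2009 ((502.9286804199219, -326.0733947753906), (61.19249725341797, 61.85773468017578), 62.56927490234375)
62 190 [ 490.2 -337.9   62.1] [ 515.2 -312.8   69.5] [ 500.7 -322.2   63.5]
75 141 [ 495.4 -329.2   75.1] [ 508.6 -318.3   99.9] [ 500.  -321.4   88. ]
100 166 [ 495.8 -330.   100.5] [ 509.5 -318.2  124.9] [ 500.5 -321.   113.3]
127 174 [ 495.7 -333.4  127.1] [ 509.6 -318.9  133.1] [ 502.2 -324.8  131.1]
lever slope [8.19390576e-02 1.12327795e+02] paddle [480.   22.7 151.9]
depth changed [  0   0  44 105 792] [21. 53.]
depth changed [23  0  7  6 15] [26.  2.]
depth changed [34  0  8  8 16] [37.  3.]
depth changed [51  0  6  5 14] [53.  1.]
depth changed [66  0  7  6 13] [69.  2.]
depth changed [74  0  7  8 18] [77.  4.]
depth changed [81  0  8  4 14] [85.  2.]
depth changed [ 87   0  20  19 119] [97. 10.]
depth changed [121   0  16  18  65] [129.  11.]
depth changed [152   0  16  31 136] [159.  18.]
depth changed [165   0  10   8  22] [169.   2.]
depth changed [176   0   6   6  12] [178.   3.]
depth changed [191   0   4   6  10] [193.   2.]
depth changed [199   0  13  11  
[... 21183 characters left out ...]
ged [ 30 367   6   3   9] [ 32. 368.]
depth changed [596 367   5   5  10] [598. 369.]
depth changed [620 369  19   8  26] [629. 372.]
depth changed [604 370  13   7  30] [610. 373.]
depth changed [598 377   4   8  13] [599. 380.]
depth changed [591 388   5   5  12] [593. 390.]
depth changed [598 391   6   6   9] [600. 394.]
depth changed [609 392   9   7  19] [613. 394.]
depth changed [631 392   5   5  10] [633. 394.]
depth changed [623 396   5   4  10] [625. 398.]
bar 228 ((534.1209106445312, 313.9607238769531), (149.1085205078125, 18.457963943481445), 12.215713500976562) [ 7.905 12.1   16.195]
button [array([525.2, -64.5,  33.2]), array([528.8, -64.7,  29.8]), array([544.3, -80.4,  33.1])]
```

```bash
python3 -c "
from station import r
print(r.sign_off())"
```

```text
the job is handed in; nothing more can be done
None
```

I did all four steps and handed the job in at about 21 s. No verdict was reported.

- **Test bar:** it came out of the jaws and lies flat in the blue tray. The last measurement put it centred at (534, 314) mm, about 150 x 18 mm in outline, with its top about 12 mm above the bench.
- **Lever:** it was pushed down and latched, and it stays down by itself. The paddle reads 152 mm high, against the 150 mm expected.
- **Zero button:** it was pressed only with the stylus, until it stopped at about 21 N. Its face now reads about 30 mm high, which matches it being out again.
- **Stylus:** it is back in its holder with the collar down (63.5 mm) and its top at about 132 mm. It stands upright within about 2 mm of the hole.

**What went wrong:**
- My move to lift straight off the paddle was refused because I mistyped it. The next move slid the closed fingers sideways off the latched paddle. Later readings show the lever still latched.
- The last composite picture could not be viewed because the picture limit was reached, so I made the closing checks from depth data.

**Loose things:** the before-and-after depth comparison showed no movement that I could attribute to the loose things. It was noisy, and the arm hid part of the scene, probably including the jar and the screwdriver, so those two are not confirmed.

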